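Find and open the socket cover on the classroom desk's service unit

ROBOT

A 6-joint arm with a two-finger parallel gripper is mounted at the origin on the work surface. World frame = base frame: x ahead of the robot, y to its left, z up, the work surface at z = 0. Lengths are in m, angles in rad, forces in N, time in s.
With the tool pointing down it reaches from about 0.325 to 0.775 m from the base axis. Payload 5.5 kg.
Tool frame: the origin (TCP) lies midway between the tips of the shut fingers; the grasp point (between the pads) lies 19 mm behind it (ctrl.grip_depth is the x of the grasp point in the tool frame, in m); x points along the fingers, y is the direction in which the jaws open and shut, and the axes are right-handed (so a half turn about x gives the same grasp; the last joint's range is limited). The gripper opens to 88 mm and grips with 3 to 60 N. Pads are 20 mm wide; open, the fingers measure 115 mm over their backs; the gripper's body (75 mm by 178 mm) begins 61 mm behind the grasp point.
Start: joints at [1.061, 0.091, 1.231, -0, 1.82, -0.057], TCP at [0.262, 0.54, 0.223] pointing down, gripper open.
Joint ranges: [-2.87, 2.87], [-0.86, 2.18], [0.17, 2.46], [-1.51, 4.65], [0.06, 2.69], [-2.65, 2.65]. Speed limits (rad/s): [2.57, 2.57, 3.01, 3.14, 3.14, 3.14].

INTERFACE

Orientations are given as a 3x3 rotation matrix whose columns are the frame's x, y, z axes.
In Python, from workcell import ctrl gives the robot as it stands. The module is installed in compiled form; this text tells all that it offers.
- The arm moves only by the tool carry_out, never from a script. Its argument "targets" is a list of rows, each an object with "dp": the shift along the world's x, y, z in mm, a list of three; "delta_rot": the turn, a rotation vector about the world's x, y, z in degrees, a list of three. A call has 1 to 12 rows; each row is the pose to reach, as a shift and turn from the pose measured when the call began; what a row does not reach only later rows make up. A row lasts 1/10 s, in which the tool goes at most 50 mm and 8.59 degrees, less where a joint would pass 70% of its speed; a pose out of reach is approached as far as the arm can. A call with a gripper value outside its range is refused whole. "fingers" is the finger opening in mm, from 0 to 87.8, set as the call begins (left out, the last holds). The fingers move at their own pace and stop on an object; "force" is the grip in N (left out, the last holds). Time passes only in rows, so rows that repeat a pose let the fingers close. It gives the time, the measured TCP pose, the force and the opening at its end, in the units of the state.
- ctrl.observe(): the state, without advancing time (a new reading comes with each control period).
- ctrl.snapshot(name): name is "side" or "top" or "wrist"; returns the picture (384x512x3 uint8, blue, green, red); there is no depth.
- ctrl.camera_info(name): a dict with "mtx" (3x3 intrinsics, pixels), "R" (3x3) and "t" (3): a world point X has camera coordinates R X + t. Camera axes: x right, y down, z forward; pixel columns grow to the right and rows downward; lengths in m; the calibration is good to about 2 mm. The wrist camera is an equidistant fisheye: a pixel r from the principal point sees the ray r / f radians off the axis. A picture is of the moment at which its call begins: read the wrist's pose just before it. camera_info takes no time and is no camera call; for the wrist camera it gives the pose at the moment of the call.
- ctrl.sign_off(): hands the job in, once; it reports no verdict.
The state is a dict: "t": time; "q": joint angles; "qd": joint speeds; "effort": joint torques, N m; "tool_pos": TCP position; "orientation": TCP orientation; "ft_force": force on the tool from outside, world axes, zero at the start; "torque": the same for the moment, N m; "opening": opening from 0.0 (shut) to 1.0 (fully open).
Only numpy, scipy, OpenCV 4.12 (cv2) and the standard library are available. Lean on these libraries where they do the work, as an engineer would, in place of code of your own. Each camera call takes 0.05 s, during which the arm holds its last target.

TASK

The service unit on this desk has four identical pivoting covers, but only one of them has a socket under it; the other three bays are blanked off, so their covers stay firm. With the fingertips, press gently on the front part of the covers (the ribbed edge nearest you), one after another, until you find the one that rocks, then push that cover's front edge down into the bay until it is fully open and leave it standing open, with the hand clear. Only press: do not force the firm covers, and do not lift or move anything else on the desk or on the unit.

Things in the scene. Friction and masses are not known exactly. Their poses are not given: they have to be found in the camera images.
- service_unit: grey service unit fixed to the desk, 130 mm deep (x) by 460 long (y) by 70 high. Origin: centre of its underside. x points from its front (robot side) to its back, y left along it, z up. Its top has four bays at y = 132, 44, -44, -132 mm, each 100 (x) by 78 mm wide, 65 deep, x = -50 to 50, under identical flush covers. Three bays are filled, one (differs each time) has a low socket, top 16 mm above the desk.
- cover_1 (a joint): tilt (rad) of the leftmost (towards +y of the unit) cover: 0 shut, growing as its front edge goes down and its back edge rises, to a stop at 1.1. It tips this way only; pressing the back half does nothing. Firm covers give under 1 mm at 5 to 20 N. The free one has a friction pivot, no spring: it needs about 2 N at the press point and stays at any tilt it is left.
- cover_1_press (a point): where to press the leftmost (towards +y of the unit) cover, a flat aluminium plate 96 (x) x 74 (y) x 6 mm, grip ribs along its front edge, pivoting on an axis along the unit's y at x = 0, 67 mm above the desk. The point is on its top face, mid-width, 20 mm in from the front edge, 28 mm in front of the axis, 70 mm above the desk; it is fixed to the casing.
- cover_2 (a joint): tilt (rad) of the second from the left cover: 0 shut, growing as its front edge goes down and its back edge rises, to a stop at 1.1. It tips this way only; pressing the back half does nothing. Firm covers give under 1 mm at 5 to 20 N. The free one has a friction pivot, no spring: it needs about 2 N at the press point and stays at any tilt it is left.
- cover_2_press (a point): where to press the second from the left cover, a flat aluminium plate 96 (x) x 74 (y) x 6 mm, grip ribs along its front edge, pivoting on an axis along the unit's y at x = 0, 67 mm above the desk. The point is on its top face, mid-width, 20 mm in from the front edge, 28 mm in front of the axis, 70 mm above the desk; it is fixed to the casing.
- cover_3 (a joint): tilt (rad) of the third from the left cover: 0 shut, growing as its front edge goes down and its back edge rises, to a stop at 1.1. It tips this way only; pressing the back half does nothing. Firm covers give under 1 mm at 5 to 20 N. The free one has a friction pivot, no spring: it needs about 2 N at the press point and stays at any tilt it is left.
- cover_3_press (a point): where to press the third from the left cover, a flat aluminium plate 96 (x) x 74 (y) x 6 mm, grip ribs along its front edge, pivoting on an axis along the unit's y at x = 0, 67 mm above the desk. The point is on its top face, mid-width, 20 mm in from the front edge, 28 mm in front of the axis, 70 mm above the desk; it is fixed to the casing.
- cover_4 (a joint): tilt (rad) of the rightmost (towards -y of the unit) cover: 0 shut, growing as its front edge goes down and its back edge rises, to a stop at 1.1. It tips this way only; pressing the back half does nothing. Firm covers give under 1 mm at 5 to 20 N. The free one has a friction pivot, no spring: it needs about 2 N at the press point and stays at any tilt it is left.
- cover_4_press (a point): where to press the rightmost (towards -y of the unit) cover, a flat aluminium plate 96 (x) x 74 (y) x 6 mm, grip ribs along its front edge, pivoting on an axis along the unit's y at x = 0, 67 mm above the desk. The point is on its top face, mid-width, 20 mm in from the front edge, 28 mm in front of the axis, 70 mm above the desk; it is fixed to the casing.
- paper_cup_1: paper cup, cream, 62 mm across the rim, 64 mm tall, standing upright, in front of the service unit. Origin: centre of its underside. To be left alone.
- paper_cup_2: paper cup, same as the first, in front of the service unit. Origin: centre of its underside. To be left alone.
- paper_cup_3: paper cup, same as the first, behind the service unit. Origin: centre of its underside. To be left alone.
- tumbler: clear plastic tumbler, 74 mm across the rim, 95 mm tall, standing behind the service unit. Origin: centre of its underside. To be left alone.
- bottle: green drinks bottle, 67 mm across, 226 mm tall, standing beside the left end of the service unit. Origin: centre of its underside. To be left alone.
- bottle_cap: white screw cap, 28 mm across, 14 mm high, lying on the right end of the service unit's top. Origin: centre of its underside. To be left alone.
- eraser: whiteboard eraser, black back and grey felt, 100 x 40 x 24 mm, lying on the left end of the service unit's top. Origin: centre of its underside. To be left alone.

How it is judged:
On the way, in this order (a step that is already met when the one before it is completed fails the run):
1. one cover rocks: its front edge has gone down a little (tilt over 0.08 rad) (value of joint any of cover_1, cover_2, cover_3, cover_4 above 0.08 rad), for 0.05 s.
2. that cover is pushed fully open (tilt over 0.95 rad of 1.1) (value of joint any of cover_1, cover_2, cover_3, cover_4 above 0.95 rad), for 0.2 s.
At the end, for the whole second after the job is handed in: One cover stands open by more than 0.95 rad (its stop is at 1.1) and at rest, and the other three are shut (under 0.1 rad) (((value of joint cover_1 above 0.95 rad and velocity of joint cover_1 below 0.05 rad/s and value of joint each of cover_2, cover_3, cover_4 below 0.1 rad) or (value of joint cover_2 above 0.95 rad and velocity of joint cover_2 below 0.05 rad/s and value of joint each of cover_1, cover_3, cover_4 below 0.1 rad) or (value of joint cover_3 above 0.95 rad and velocity of joint cover_3 below 0.05 rad/s and value of joint each of cover_1, cover_2, cover_4 below 0.1 rad) or (value of joint cover_4 above 0.95 rad and velocity of joint cover_4 below 0.05 rad/s and value of joint each of cover_1, cover_2, cover_3 below 0.1 rad))); the robot touches nothing.
It fails at once if the unit or a cover is pressed with more than 50 N (contact force between any of the arm, the fingers and service_unit above 50 N).
It fails at once if a cup, the tumbler, the bottle, its cap or the eraser is lifted, or moved by more than 25 mm (distance of any of paper_cup_1, paper_cup_2, paper_cup_3, tumbler, bottle, bottle_cap, eraser from where it was at the start of the episode above 0.025 m).
It fails at once if a cup, the tumbler or the bottle is tipped by more than 0.4 rad (angle between any of paper_cup_1, paper_cup_2, paper_cup_3, tumbler, bottle's own z axis and vertical above 0.4 rad).
It also fails if it takes over 51 s, if anything falls off the work surface, if the arm or the gripper's body presses on something with over 40 N, if the wrist force passes 120 N, or if a joint passes its speed limit or range.

## Working session

There is one attempt and no reset: what is moved stays moved. The work goes in short steps, Python scripts to look and compute and a tool call to move; the robot and the scene stay as the last step left them, time stands still between calls to the robot, and variables do not carry over. Pictures are saved under pics/ and viewed, and the job is handed in when it is done.

Besides the shell and the picture viewer there is one more tool, called after "Emit:" as name(argument=value, ...), one argument or row to a line, values as JSON. carry_out: Moves the arm, as the interface text tells. Its arguments: {"type":"object","properties":{"targets":{"type":"array"},"fingers":{"type":"number"},"force":{"type":"number"}},"required":["targets"]}

```bash
mkdir -p pics; python3 - <<'E'
from workcell import ctrl
import cv2
s=ctrl.observe()
print(s)
for n in("top","side"):
    cv2.imwrite(f"pics/{n}0.png",ctrl.snapshot(n)); print(n,ctrl.camera_info(n))
E
```

```text
{'t': 0.0, 'q': array([ 1.06128226e+00,  9.18219011e-02,  1.23187149e+00, -1.45013673e-05,
        1.81981012e+00, -5.67099503e-02]), 'qd': array([-0.00056164, -0.00032525, -0.00091256,  0.00099968, -0.00054657,
        0.00182875]), 'effort': array([-2.90809305e-05, -4.46442175e+01, -4.06457949e+01,  6.98813167e-02,
        2.89750798e-02, -1.62795864e-04]), 'tool_pos': array([0.26235737, 0.53926517, 0.22153715]), 'orientation': array([[-9.19755698e-04,  4.37491105e-01,  8.99222268e-01],
       [-1.67499482e-03,  8.99220713e-01, -4.37492062e-01],
       [-9.99998174e-01, -1.90857846e-03, -9.42680380e-05]]), 'ft_force': array([ 0.53412116,  0.17550505, -0.4977373 ]), 'torque': array([-0.01508966,  0.07413227,  0.02024821]), 'opening': 0.9986419093204995}
top {'mtx': array([[367.41680719,   0.        , 255.27159384],
       [  0.        , 367.41680719, 189.65018017],
       [  0.        ,   0.        ,   1.        ]]), 'R': array([[ 0.01632535, -0.9997957 ,  0.01191838],
       [-0.99884317, -0.0168467 , -0.04503899],
       [ 0.04523058, -0.01116931, -0.99891413]]), 't': array([0.06878125, 0.58196208, 1.00710247])}
side {'mtx': array([[442.29265069,   0.        , 259.83634275],
       [  0.        , 442.29265069, 185.93629814],
       [  0.        ,   0.        ,   1.        ]]), 'R': array([[ 0.91657245, -0.39977177,  0.00880213],
       [-0.21076895, -0.50171049, -0.83896545],
       [ 0.33981083,  0.7671174 , -0.54411349]]), 't': array([-0.48917786,  0.23933654,  0.9352933 ])}
```

View pics/top0.png

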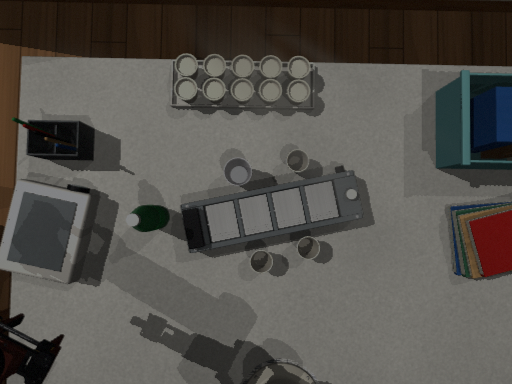

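View pics/side0.png

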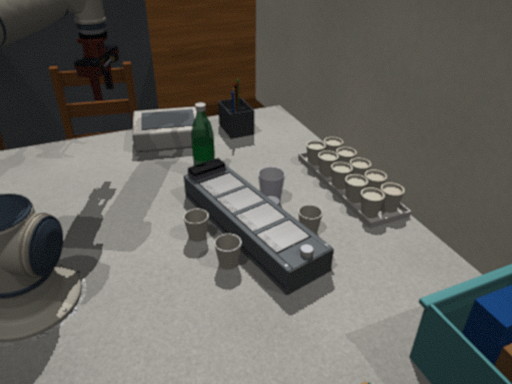

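The top view shows four light covers at about (222,221), (255,215), (289,208) and (321,201). Cups stand in front at (261,262) and (308,248). The eraser is at (193,228) and the cap at (352,195). Next I measure the covers.

```bash
cat > h.py <<'E'
import numpy as np, cv2
from workcell import ctrl
def plane(name,uv,z):
    c=ctrl.camera_info(name);K,R,t=c["mtx"],c["R"],c["t"]
    uv=np.atleast_2d(uv).astype(float)
    d=(np.linalg.inv(K)@np.c_[uv,np.ones(len(uv))].T).T@R
    C=-R.T@t
    return C+d*((z-C[2])/d[:,2])[:,None]
def proj(name,X):
    c=ctrl.camera_info(name);p=(c["mtx"]@(c["R"]@np.atleast_2d(X).T+c["t"][:,None])).T
    return p[:,:2]/p[:,2:]
E
python3 - <<'E'
from h import *
for n in("top","side"):
    im=cv2.imread(f"pics/{n}0.png"); g=cv2.cvtColor(im,cv2.COLOR_BGR2GRAY)
    roi=np.zeros_like(g)
    if n=="top": cv2.fillConvexPoly(roi,np.array([[196,200],[335,173],[350,215],[210,250]]),255)
    else: cv2.fillConvexPoly(roi,np.array([[190,185],[225,168],[318,232],[280,262]]),255)
    for th in (110,125,140,):
        m=((g>th)&(roi>0)).astype(np.uint8)
        k,l,st,ce=cv2.connectedComponentsWithStats(m)
        P=[]
        for i in range(1,k):
            if st[i,4]>200:
                c=max(cv2.findContours((l==i).astype(np.uint8),0,2)[0],key=cv2.contourArea)
                r=cv2.minAreaRect(c); P.append((plane(n,r[0],.07)[0],r))
        print(n,th)
        for p,r in sorted(P,key=lambda a:-a[0][1]): print(p.round(4),np.round(r[0],1),np.round(r[1],1),round(r[2],1))
im=cv2.imread("pics/top0.png")[150:280,170:375]; cv2.imwrite("pics/crop.png",cv2.resize(im,None,fx=3.8,fy=3.8,interpolation=2))
E
```

```text
top 110
[0.494  0.1648 0.07  ] [221.9 221.3] [35.1 26.7] 78.7
[0.5127 0.0786 0.07  ] [255.  214.7] [35.1 26.5] 78.7
[ 0.5315 -0.0071  0.07  ] [287.9 208. ] [34.7 26.6] 78.1
[ 0.5498 -0.0929  0.07  ] [320.7 201.6] [34.5 26.1] 78.2
top 125
top 140
side 110
[0.4931 0.1627 0.07  ] [222.  184.1] [17.3 39.6] 70.3
[0.511  0.0758 0.07  ] [240.  199.6] [19.7 42.7] 69.4
[ 0.5296 -0.0106  0.07  ] [260.3 216.7] [22.8 44.3] 67.4
[ 0.5485 -0.0946  0.07  ] [282.6 235.1] [24.9 46.2] 65.0
side 125
[0.4933 0.164  0.07  ] [221.9 183.8] [17.  39.3] 69.4
[0.5117 0.0776 0.07  ] [240.1 199.2] [18.9 40.9] 68.2
[ 0.5298 -0.0093  0.07  ] [260.1 216.4] [21.4 42.5] 67.4
[ 0.5479 -0.0946  0.07  ] [282.3 235.2] [24.1 44.9] 65.0
side 140
[0.4931 0.1632 0.07  ] [222. 184.] [15.8 37.9] 71.6
[0.5117 0.0773 0.07  ] [240.1 199.2] [18.2 41.1] 69.0
[ 0.5298 -0.0093  0.07  ] [260.1 216.4] [20.6 42.5] 67.4
[ 0.5486 -0.0934  0.07  ] [282.4 234.8] [24.1 43.8] 63.4
```

View pics/crop.png

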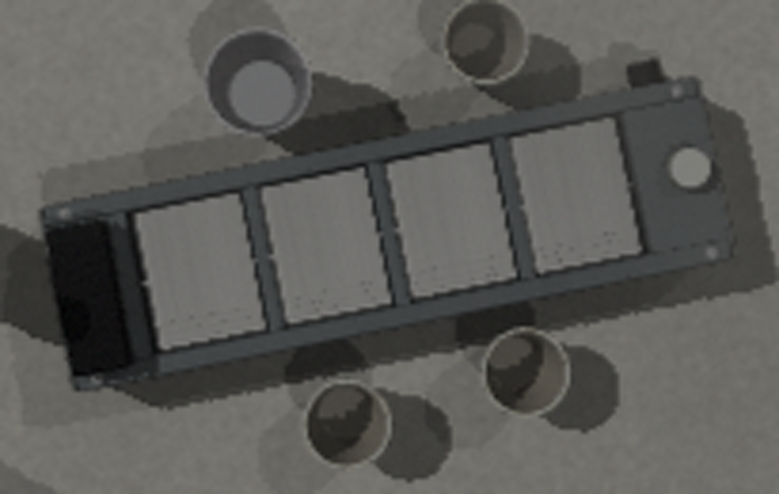

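```bash
python3 - <<'E'
from h import *
a=plane("top",[[133,220]],.22);b=plane("top",[[158,215]],.03);print(a,b)
im=cv2.imread("pics/side0.png")
ys=[[203,106]];print(plane("side",ys,.226),plane("side",[[205,160]],.0))
c=np.array([[.4937,.164],[.512,.0778],[.5305,-.0083],[.549,-.094]])
d=c[0]-c[3];d/=np.linalg.norm(d);x=np.array([d[1],-d[0]]);o=c.mean(0)
print("yaw",np.degrees(np.arctan2(-d[0],d[1])),"press",c-.028*x)
print("bottle in unit",[(p[:2]-o)@np.c_[x,d] for p in (a[0],b[0])])
s=ctrl.observe();print(((c-.028*x)-s["tool_pos"][:2])*1000)
E
```

```text
[[0.50018652 0.34789294 0.22      ]] [[0.506713   0.34123058 0.03      ]]
[[0.50348621 0.33422137 0.226     ]] [[0.52435749 0.42500974 0.        ]]
yaw 12.0977902848503 press [[ 0.46632184  0.15813174]
 [ 0.48462184  0.07193174]
 [ 0.50312184 -0.01416826]
 [ 0.52162184 -0.09986826]]
bottle in unit [array([0.04495799, 0.31049121]), array([0.04994322, 0.30260899])]
[[ 203.96342448 -381.18146221]
 [ 222.26342448 -467.38146221]
 [ 240.76342448 -553.48146221]
 [ 259.26342448 -639.18146221]]
```

Emit:
carry_out(
  targets=[
    {"dp": [0,0,50],"delta_rot": [0,0,0]},
    {"dp": [0,0,100],"delta_rot": [0,0,0]},
    {"dp": [10,-20,130],"delta_rot": [0,0,5]},
    {"dp": [30,-60,130],"delta_rot": [0,0,10]},
    {"dp": [50,-105,130],"delta_rot": [0,0,15]},
    {"dp": [70,-150,130],"delta_rot": [0,0,20]},
    {"dp": [90,-195,130],"delta_rot": [0,0,25]},
    {"dp": [110,-240,130],"delta_rot": [0,0,30]},
    {"dp": [130,-285,130],"delta_rot": [0,0,34]},
    {"dp": [155,-330,130],"delta_rot": [0,0,38]},
    {"dp": [180,-375,130],"delta_rot": [0,0,38]},
    {"dp": [200,-420,130],"delta_rot": [0,0,38]},
  ],
  fingers=0,
)

```text
t: 1.3
tool_pos: [0.462, 0.1194, 0.3511]
orientation: [[-0.0, -0.209, 0.978], [-0.002, 0.978, 0.209], [-1.0, -0.002, -0.001]]
ft_force: [1.2, -0.0, 0.2]
opening: 0.004
```

Emit:
carry_out(
  targets=[
    {"dp": [12,-25,-40],"delta_rot": [0,0,0]},
    {"dp": [22,-47,-80],"delta_rot": [0,0,0]},
    {"dp": [22,-47,-125],"delta_rot": [0,0,0]},
    {"dp": [22,-47,-170],"delta_rot": [0,0,0]},
    {"dp": [22,-47,-215],"delta_rot": [0,0,0]},
    {"dp": [22,-47,-245],"delta_rot": [0,0,0]},
    {"dp": [22,-47,-260],"delta_rot": [0,0,0]},
    {"dp": [22,-47,-265],"delta_rot": [0,0,0]},
    {"dp": [22,-47,-265],"delta_rot": [0,0,0]},
  ],
)

```text
t: 2.2
tool_pos: [0.4843, 0.0725, 0.0867]
orientation: [[0.0, -0.209, 0.978], [-0.002, 0.978, 0.209], [-1.0, -0.002, -0.0]]
ft_force: [0.2, 0.3, 0.7]
opening: 0.008
```

```bash
python3 - <<'E'
from h import *
for n in("top","side","wrist"): cv2.imwrite(f"pics/{n}1.png",ctrl.snapshot(n))
E
python3 -c "
import cv2
a=cv2.imread('pics/side1.png')[90:290,150:390];cv2.imwrite('pics/s1c.png',cv2.resize(a,None,fx=3,fy=3))"
```

```text
(no output)
```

View pics/s1c.png

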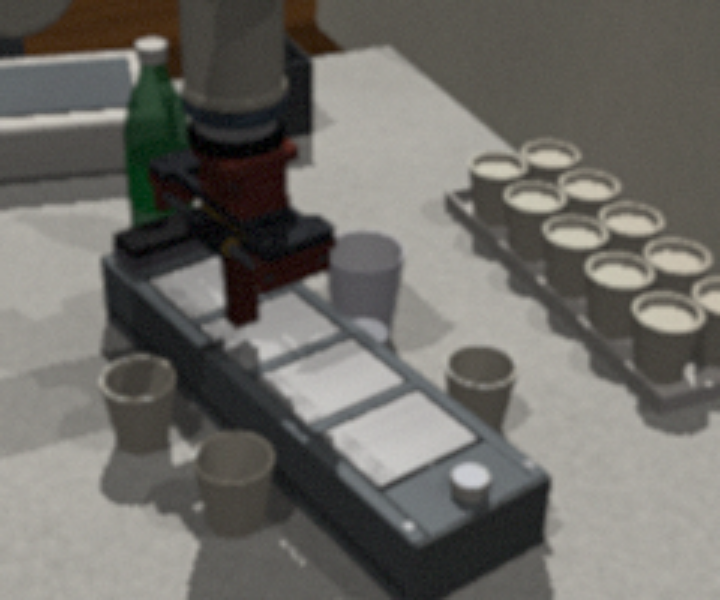

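View pics/wrist1.png

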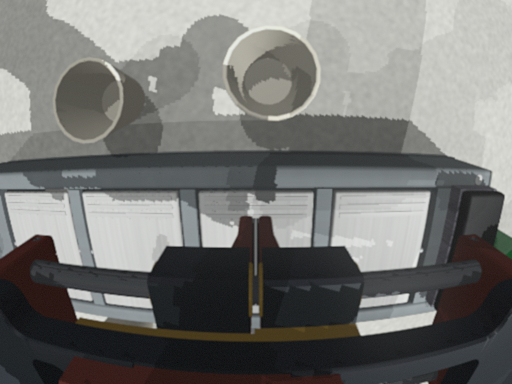

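The wrist view shows the shut fingertips at (255,220), mid-width over the front part of cover 2 and just behind its ribs. In the side view the tips hover over the same cover. I press gently.

Emit:
carry_out(
  targets=[
    {"dp": [0,0,-8],"delta_rot": [0,0,0]},
    {"dp": [0,0,-14],"delta_rot": [0,0,0]},
    {"dp": [0,0,-16],"delta_rot": [0,0,0]},
    {"dp": [0,0,-17],"delta_rot": [0,0,0]},
    {"dp": [0,0,-17],"delta_rot": [0,0,0]},
  ],
)

```text
t: 2.85
tool_pos: [0.4851, 0.0725, 0.0711]
orientation: [[0.003, -0.209, 0.978], [-0.001, 0.978, 0.209], [-1.0, -0.002, 0.002]]
ft_force: [-0.3, 0.0, 0.2]
opening: 0.006
```

Emit:
carry_out(
  targets=[
    {"dp": [0,0,-1],"delta_rot": [0,0,0]},
    {"dp": [0,0,-2],"delta_rot": [0,0,0]},
    {"dp": [0,0,-2],"delta_rot": [0,0,0]},
  ],
)

```text
t: 3.15
tool_pos: [0.4853, 0.0725, 0.0701]
orientation: [[0.004, -0.209, 0.978], [-0.001, 0.978, 0.209], [-1.0, -0.002, 0.003]]
ft_force: [-2.1, 0.5, 5.6]
opening: 0.003
```

Emit:
carry_out(
  targets=[
    {"dp": [0,0,-2],"delta_rot": [0,0,0]},
    {"dp": [0,0,-2],"delta_rot": [0,0,0]},
  ],
)

```text
t: 3.35
tool_pos: [0.4853, 0.0725, 0.07]
orientation: [[0.004, -0.209, 0.978], [-0.001, 0.978, 0.209], [-1.0, -0.002, 0.004]]
ft_force: [-4.9, -0.8, 11.2]
opening: 0.007
```

Cover 2 holds firm: 11 N with no movement. Next is cover 3.

Emit:
carry_out(
  targets=[
    {"dp": [0,0,15],"delta_rot": [0,0,0]},
    {"dp": [0,0,20],"delta_rot": [0,0,0]},
    {"dp": [9,-43,20],"delta_rot": [0,0,0]},
    {"dp": [18,-86,20],"delta_rot": [0,0,0]},
    {"dp": [18,-86,12],"delta_rot": [0,0,0]},
    {"dp": [18,-86,4],"delta_rot": [0,0,0]},
    {"dp": [18,-86,1],"delta_rot": [0,0,0]},
    {"dp": [18,-86,-1],"delta_rot": [0,0,0]},
    {"dp": [18,-86,-1],"delta_rot": [0,0,0]},
  ],
)

```text
t: 4.25
tool_pos: [0.5028, -0.0129, 0.07]
orientation: [[0.004, -0.211, 0.978], [-0.003, 0.978, 0.211], [-1.0, -0.004, 0.003]]
ft_force: [-4.5, -4.0, 8.2]
opening: 0.002
```

Cover 3 is firm too, at 8 N. Next is cover 4.

Emit:
carry_out(
  targets=[
    {"dp": [0,0,15],"delta_rot": [0,0,0]},
    {"dp": [0,0,20],"delta_rot": [0,0,0]},
    {"dp": [9,-43,20],"delta_rot": [0,0,0]},
    {"dp": [18,-86,20],"delta_rot": [0,0,0]},
    {"dp": [18,-86,12],"delta_rot": [0,0,0]},
    {"dp": [18,-86,4],"delta_rot": [0,0,0]},
    {"dp": [18,-86,1],"delta_rot": [0,0,0]},
    {"dp": [18,-86,-1],"delta_rot": [0,0,0]},
    {"dp": [18,-86,-1],"delta_rot": [0,0,0]},
  ],
)

```text
t: 5.15
tool_pos: [0.5205, -0.0977, 0.0688]
orientation: [[0.003, -0.212, 0.977], [-0.002, 0.977, 0.212], [-1.0, -0.003, 0.003]]
ft_force: [0.7, 1.1, -0.5]
opening: 0.007
```

Cover 4 gives: z is 68.8 mm with no force. I keep pressing it.

Emit:
carry_out(
  targets=[
    {"dp": [0,-1,-2],"delta_rot": [0,0,0]},
    {"dp": [0,-1,-4],"delta_rot": [0,0,0]},
    {"dp": [0,-1,-5],"delta_rot": [0,0,0]},
  ],
)

```text
t: 5.45
tool_pos: [0.521, -0.098, 0.0641]
orientation: [[0.005, -0.213, 0.977], [-0.002, 0.977, 0.213], [-1.0, -0.003, 0.004]]
ft_force: [-0.8, 2.4, 3.1]
opening: 0.002
```

Cover 4 rocks at about 3 N. I push it down in steps.

Emit:
carry_out(
  targets=[
    {"dp": [0,-1,-3],"delta_rot": [0,0,0]},
    {"dp": [0,-1,-6],"delta_rot": [0,0,0]},
    {"dp": [0,-1,-9],"delta_rot": [0,0,0]},
    {"dp": [0,-1,-12],"delta_rot": [0,0,0]},
    {"dp": [0,-1,-15],"delta_rot": [0,0,0]},
  ],
)

```text
t: 5.95
tool_pos: [0.5207, -0.0994, 0.0486]
orientation: [[0.004, -0.212, 0.977], [-0.002, 0.977, 0.212], [-1.0, -0.003, 0.003]]
ft_force: [-1.2, -0.1, 2.6]
opening: 0.003
```

Emit:
carry_out(
  targets=[
    {"dp": [0,0,-2],"delta_rot": [0,0,0]},
    {"dp": [0,0,-4],"delta_rot": [0,0,0]},
    {"dp": [0,0,-6],"delta_rot": [0,0,0]},
    {"dp": [0,0,-6],"delta_rot": [0,0,0]},
  ],
)

```text
t: 6.35
tool_pos: [0.5204, -0.0994, 0.0419]
orientation: [[0.003, -0.212, 0.977], [-0.002, 0.977, 0.212], [-1.0, -0.003, 0.002]]
ft_force: [-0.2, -0.4, 0.2]
opening: 0.006
```

```bash
python3 - <<'E'
from h import *
cv2.imwrite("pics/side2.png",ctrl.snapshot("side")); a=cv2.imread('pics/side2.png')[90:290,180:420];cv2.imwrite('pics/s2c.png',cv2.resize(a,None,fx=3,fy=3))
E
```

```text
(no output)
```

View pics/s2c.png

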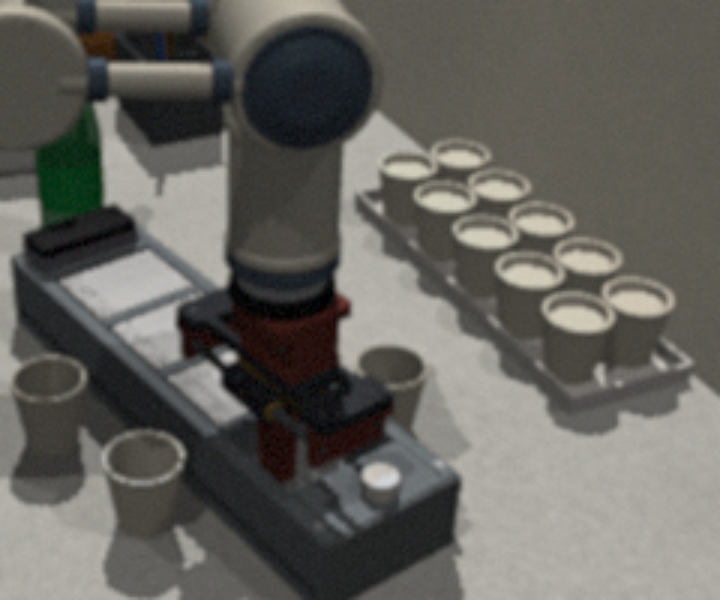

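The cover is well down at the fingertips, around (290,470) in the crop, and the hand is clear of the cap at (380,480). I continue to the stop.

Emit:
carry_out(
  targets=[
    {"dp": [0,0,-2],"delta_rot": [0,0,0]},
    {"dp": [0,0,-3],"delta_rot": [0,0,0]},
    {"dp": [0,0,-3],"delta_rot": [0,0,0]},
  ],
)

```text
t: 6.7
tool_pos: [0.5203, -0.0993, 0.0388]
orientation: [[0.003, -0.212, 0.977], [-0.002, 0.977, 0.212], [-1.0, -0.002, 0.002]]
ft_force: [-0.4, -0.2, 0.5]
opening: 0.006
```

Emit:
carry_out(
  targets=[
    {"dp": [0,0,-1],"delta_rot": [0,0,0]},
    {"dp": [0,0,-2],"delta_rot": [0,0,0]},
    {"dp": [0,0,-3],"delta_rot": [0,0,0]},
    {"dp": [0,0,-3],"delta_rot": [0,0,0]},
  ],
)

```text
t: 7.1
tool_pos: [0.5202, -0.0993, 0.0356]
orientation: [[0.002, -0.212, 0.977], [-0.002, 0.977, 0.212], [-1.0, -0.002, 0.002]]
ft_force: [-1.0, -0.4, 2.3]
opening: 0.003
```

Emit:
carry_out(
  targets=[
    {"dp": [0,0,-1],"delta_rot": [0,0,0]},
    {"dp": [0,0,-2],"delta_rot": [0,0,0]},
    {"dp": [0,0,-2],"delta_rot": [0,0,0]},
  ],
)

```text
t: 7.4
tool_pos: [0.5201, -0.0995, 0.0344]
orientation: [[0.002, -0.212, 0.977], [-0.002, 0.977, 0.212], [-1.0, -0.003, 0.002]]
ft_force: [-3.8, -0.1, 6.1]
opening: 0.001
```

Emit:
carry_out(
  targets=[
    {"dp": [1,0,-1],"delta_rot": [0,0,0]},
    {"dp": [2,0,-2],"delta_rot": [0,0,0]},
    {"dp": [2,0,-2],"delta_rot": [0,0,0]},
  ],
)

```text
t: 7.7
tool_pos: [0.5205, -0.0995, 0.0341]
orientation: [[-0.001, -0.212, 0.977], [-0.002, 0.977, 0.212], [-1.0, -0.002, -0.002]]
ft_force: [-12.5, 0.8, 15.5]
opening: 0.002
```

It is on its stop: the force rises sharply with no more travel. I back off forwards a little, then go straight up.

Emit:
carry_out(
  targets=[
    {"dp": [-3,-1,1],"delta_rot": [0,0,0]},
    {"dp": [-5,-1,5],"delta_rot": [0,0,0]},
    {"dp": [-5,-1,20],"delta_rot": [0,0,0]},
    {"dp": [-5,-1,45],"delta_rot": [0,0,0]},
    {"dp": [-5,-1,90],"delta_rot": [0,0,0]},
    {"dp": [-20,-4,135],"delta_rot": [0,0,0]},
    {"dp": [-60,-10,170],"delta_rot": [0,0,0]},
    {"dp": [-100,-10,190],"delta_rot": [0,0,0]},
    {"dp": [-120,-10,200],"delta_rot": [0,0,0]},
    {"dp": [-120,-10,200],"delta_rot": [0,0,0]},
    {"dp": [-120,-10,200],"delta_rot": [0,0,0]},
  ],
)

```text
t: 8.8
tool_pos: [0.4011, -0.1096, 0.2346]
orientation: [[0.001, -0.212, 0.977], [-0.003, 0.977, 0.212], [-1.0, -0.003, 0.0]]
ft_force: [0.3, -0.2, -0.3]
opening: 0.008
```

```bash
python3 - <<'E'
from h import *
for n in("side","top"): cv2.imwrite(f"pics/{n}3.png",ctrl.snapshot(n))
a=cv2.imread('pics/side3.png')[130:290,170:370];cv2.imwrite('pics/s3c.png',cv2.resize(a,None,fx=3.7,fy=3.7))
b=cv2.imread('pics/top3.png')[130:290,120:380];cv2.imwrite('pics/t3c.png',cv2.resize(b,None,fx=3,fy=3))
# expected back/front edge line of cover 4 for tilts
c=np.array([.549,-.094,.067]);x=np.array([.978,.2096,0]);y=np.array([-.2096,.978,0]);z=np.array([0,0,1.])
for th in (.9,1.0,1.1):
    e=c+48*1e-3*(np.cos(th)*x+np.sin(th)*z)
    print(th,proj("side",[e-.037*y,e+.037*y]).round(1).tolist(),proj("top",[e-.037*y,e+.037*y]).round(1).tolist())
s=ctrl.observe();print(s["t"],s["tool_pos"],s["ft_force"])
E
```

```text
0.9 [[304.1, 226.6], [283.5, 210.4]] [[335.6, 187.3], [307.0, 193.0]]
1.0 [[302.8, 226.2], [282.2, 210.0]] [[336.2, 188.8], [307.5, 194.4]]
1.1 [[301.5, 226.0], [280.8, 209.8]] [[336.7, 190.3], [308.0, 196.0]]
8.9 [ 0.40105544 -0.10937228  0.23303314] [0.61585684 0.17117686 0.62538913]
```

View pics/s3c.png

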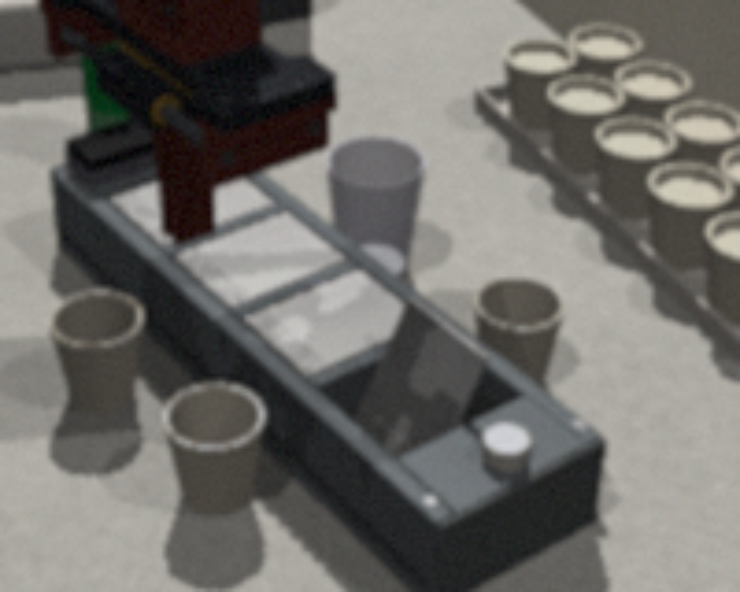

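View pics/t3c.png

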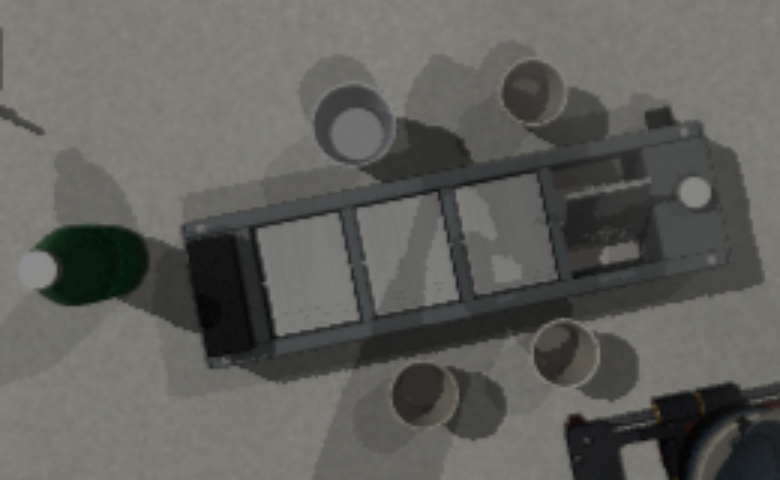

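Cover 4 stands steeply open. Its raised edge in the top view, about (336.7,190) to (309,194), fits a tilt of 1.0–1.1 rad. The other three covers are shut, nothing else has moved, and the hand is clear.

```bash
python3 -c "
from workcell import ctrl
print(ctrl.sign_off())"
```

```text
the job is handed in; nothing more can be done
None
```

Cover 4, the rightmost, is the free one. It is pushed fully open and left standing, and the job is handed in at about 9 s; no verdict was reported.

- **Search:** I pressed the covers in the order 2, 3, 4. Cover 2 held firm at 11 N and cover 3 at 8 N, both with no measurable travel. Cover 4 rocked at about 3 N. I did not need to press cover 1.
- **Opening:** I pushed cover 4 down until the force rose to about 20 N with no further travel, which I took as its stop. Then I backed the hand off and raised it clear.
- **Last checks:** The raised edge in the top view fits a tilt of 1.0–1.1 rad. That is an estimate from one picture, because the joint angle cannot be read directly. The other three covers look shut, and the cups, tumbler, bottle, cap and eraser look unmoved. The force on the hand is about zero. No check failed or disagreed.

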